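# Set the specimen wheel back one notch

### The arm

A 6-joint arm with a two-finger parallel gripper is mounted at the origin on the work surface. World frame = base frame: x ahead of the robot, y to its left, z up, the work surface at z = 0. Lengths are in m, angles in rad, forces in N, time in s.
With the tool pointing down it reaches from about 0.35 to 0.725 m from the base axis. Payload 6 kg.
Tool frame: the origin (TCP) lies at the very end of the fingers, on their centre line; the grasp point (between the pads) lies 19 mm behind it; y points along the fingers, x is the direction in which the jaws open and shut, and the axes are right-handed (so a half turn about y gives the same grasp; the last joint's range is limited). The gripper opens to 85 mm and grips with 20 to 120 N. Pads are 22 mm wide; open, the fingers measure 114 mm over their backs; the gripper's body (76 mm by 85 mm) begins 54 mm behind the grasp point. The pads swing forward as they close: fully open they stand 13 mm farther back than shut.
Start: joints at [1.444, 0.04, 0.085, 0, -1.615, -0.334], TCP at [0.267, 0.537, 0.231] pointing down, gripper open.
Joint ranges: [-2.56, 2.56], [-1.29, 2.01], [-1.08, 1.49], [-3.29, 1.98], [-2.81, -0.18], [-2.99, 2.99]. Speed limits (rad/s): [2.57, 2.57, 3.01, 3.14, 3.14, 3.14].

### API

Orientations are given as a 3x3 rotation matrix whose columns are the frame's x, y, z axes.
In Python, from station import arm gives the robot as it stands.
- The arm moves only by the shell command python3 -m inch 'ROWS' [OPENING] [FORCE]. ROWS is JSON, a list of rows, each a list of 6 numbers: the shift along the tool's x, y, z in mm, then the turn, a rotation vector about the tool's x, y, z in rad. A call has 1 to 12 rows; each row is the pose to reach, as a shift and turn from the pose commanded when the call began, along the tool's axes at that moment; what a row does not reach only later rows make up. A row lasts 1/8 s, in which the tool goes at most 62.5 mm and 10.7 degrees, less where a joint would pass 70% of its speed; a pose out of reach is approached as far as the arm can. A call with a gripper value outside its range is refused whole. OPENING is the finger opening in mm, from 0 to 85.4, set as the call begins (- or left out, the last holds). The fingers move at their own pace and stop on an object; FORCE is the grip in N (left out, the last holds). Time passes only in rows, so rows that repeat a pose let the fingers close. It gives the time, the measured TCP pose, the force and the opening at its end, in the units of the state.
- arm.observe(): the state, without advancing time (a new reading comes with each control period).
- arm.get_image(name): name is "scene" or "top"; returns a dict with "color" (420x560x3 uint8, red, green, blue), "vfov" (degrees; the focal length in pixels is half the picture's height over the tangent of half this angle, whatever the lens; pixels are square), "cx", "cy" (the principal point, pixels), "extrinsics" (4x4, takes a point from camera to world coordinates). Camera axes: x right, y up, looking along -z (the intrinsics and any distortion apply to the point x, -y, -z); pixel columns grow to the right and rows downward; lengths in m; the calibration is good to about 2 mm. A picture is of the moment at which its call begins. There is no depth.
- arm.finish_job(): hands the job in, once; it reports no verdict.
The state is a dict: "t": time; "joint_pos": joint angles; "qvel": joint speeds; "effort": joint torques, N m; "eef_pos": TCP position; "tool_rot": TCP orientation; "force": force on the tool from outside, world axes, zero at the start; "moment": the same for the moment, N m; "grip_width": finger opening in m.
Only numpy, scipy, OpenCV 4.12 (cv2) and the standard library are available. Lean on these libraries where they do the work, as an engineer would, in place of code of your own. Each camera call takes 0.05 s, during which the arm holds its last target.

### The job

The specimen wheel on the bench has been advanced one station too far. With a fingertip, lift its ratchet pawl by the upturned tab and tip it right back so that it stays open, push the wheel backward (clockwise seen from above) by exactly one notch, then tip the pawl over again so that it drops fully into the notch and locks the wheel. Only touch and push: do not grip or force anything, and leave the other things where they stand.

Things in the scene. Friction and masses are not known exactly. Their poses are not given: they have to be found in the camera images.
- device: Specimen indexing wheel, fixed to the bench: white base plate (20 mm high; x -145..145, y -220..145 mm in this frame) with a flat aluminium ratchet wheel and, outside its rim on the -y side, a dark steel pawl between two steel cheeks; black index pointer on the +y side. Origin: on the bench under the wheel's axis, z up.
- wheel_hub (a point): Point on the wheel's axis at its upper face, 40 mm above the bench. Wheel radius 125; hub of radius 18 rises to 54 mm above the bench; the ratchet teeth, between radius 102 and 123, rise to 50 mm. 12 saw teeth and 12 notches; the teeth's steep sides face clockwise (seen from above), their ramps anticlockwise, so the shut pawl blocks backward turning.
- wheel (a joint): Wheel angle, rad; grows anticlockwise from above (forward), backward is negative. 0: pawl's nose centred in its first notch (starts within 0.04 of it). One notch = 0.5236. The nose has about 0.07 of play either way in a notch. Light friction (1 to 2 N at a peg); the wheel stays where it is left.
- pawl (a joint): Pawl angle about its level pivot, rad. 0: shut, lying towards the wheel's axis, nose down in a notch (0.15 to 0.22: nose on a tooth). Grows as it is lifted up and away from the wheel; 1.5: fully back on its stop. No spring: it falls shut by its weight below about 1.0, falls open and stays open beyond about 1.2. 120 g; 1 to 5 N at the tab moves it.
- pawl_pivot (a point): Point on the pawl's pivot pin, 64 mm above the bench, 157 mm from the wheel's axis in the device's -y direction. The cheeks beside it end 70 mm above the bench and measure 32 mm over their outsides.
- pawl_tab (a point): Centre of the 10 mm round bar (30 mm long, level) along the top edge of the pawl's upturned finger tab, a plate 30 mm wide and 4 thick that stands up 61 mm from the pawl's bar; moves with the pawl. Shut: 45 mm from the pivot towards the wheel's axis (112 from that axis), 125 mm above the bench. Fully back: 58 mm outward of the pivot, 114 mm above the bench.
- pawl_bar (a point): Point in the middle of the pawl's bar, 22 mm from the pivot; bar 16 mm wide, 10 mm thick. Pushing the top of the tab on its wheel side, level and outward (away from the wheel's axis) lifts the pawl and tips it back (the fingertip 115 to 122 mm above the bench, or rising with it: lower down it wedges on the rising nose end); when it is back, pushing the tab's top level and inward from the outside tips it shut again.
- peg0 (a point): Centre of the top of one of six equal upright steel push pegs on the wheel (12 mm diameter, standing 45 mm above the wheel's face, 60 mm from its axis, 60 deg apart). It turns with the wheel; at wheel angle 0 this one stands at azimuth -60 deg in the device's frame.
- peg1 (a point): Centre of the top of one of six equal upright steel push pegs on the wheel (12 mm diameter, standing 45 mm above the wheel's face, 60 mm from its axis, 60 deg apart). It turns with the wheel; at wheel angle 0 this one stands at azimuth 0 deg in the device's frame.
- peg2 (a point): Centre of the top of one of six equal upright steel push pegs on the wheel (12 mm diameter, standing 45 mm above the wheel's face, 60 mm from its axis, 60 deg apart). It turns with the wheel; at wheel angle 0 this one stands at azimuth 60 deg in the device's frame.
- peg3 (a point): Centre of the top of one of six equal upright steel push pegs on the wheel (12 mm diameter, standing 45 mm above the wheel's face, 60 mm from its axis, 60 deg apart). It turns with the wheel; at wheel angle 0 this one stands at azimuth 120 deg in the device's frame.
- peg4 (a point): Centre of the top of one of six equal upright steel push pegs on the wheel (12 mm diameter, standing 45 mm above the wheel's face, 60 mm from its axis, 60 deg apart). It turns with the wheel; at wheel angle 0 this one stands at azimuth -180 deg in the device's frame.
- peg5 (a point): Centre of the top of one of six equal upright steel push pegs on the wheel (12 mm diameter, standing 45 mm above the wheel's face, 60 mm from its axis, 60 deg apart). It turns with the wheel; at wheel angle 0 this one stands at azimuth -120 deg in the device's frame.
- vial0: Small capped glass vial, 24 mm diameter, 55 mm tall, standing on a corner of the base plate beside the pawl. Origin: centre of its underside. Leave alone.
- vial1: Another such vial on the corner on the other side of the pawl. Leave alone.
- vial2: Another such vial on a corner away from the pawl. Leave alone.
- slide_box: Slide box 102 x 87 x 34 mm on the bench; origin: centre of underside. Leave alone.
- jar: Amber jar 72 mm diameter, 100 mm tall; origin: centre of underside. Leave alone.
- petri: Stack of two dishes, 90 mm diameter, 36 mm tall; origin: centre of underside. Leave alone.
- tube_rack: White tube rack 70 x 150 mm with capped tubes, 84 mm tall; origin: centre of underside. Leave alone.
- wash_bottle: White plastic bottle, 64 mm diameter, 150 mm tall; origin: centre of underside. Leave alone.

How it is judged:
By the outcome, as a careful person would: the job done as asked, in the order asked, and still so for the second after the job is handed in, with the robot touching nothing.
It also fails if it takes over 64 s, if anything falls off the work surface, if the arm or the gripper's body presses on something with over 40 N, if the wrist force passes 120 N, or if a joint passes its speed limit or range.

## Working session

There is one attempt and no reset: what is moved stays moved. The work goes in short steps, Python scripts to look and compute and a shell command to move; the robot and the scene stay as the last step left them, time stands still between calls to the robot, and variables do not carry over. Pictures are saved under pics/ and viewed, and the job is handed in when it is done.

```bash
ls; mkdir -p pics
python3 - <<'E'
from station import arm
import cv2,numpy as np
s=arm.observe()
for k,v in s.items(): print(k,np.round(v,3).tolist())
for n in("scene","top"):
    d=arm.get_image(n); cv2.imwrite(f"pics/{n}0.png",d["color"][:,:,::-1])
    print(n,{k:np.round(v,4).tolist() for k,v in d.items() if k!="color"})
E
```

```text
pics
t 0.0
joint_pos [1.444, 0.041, 0.084, -0.0, -1.615, -0.334]
qvel [-0.001, -0.001, 0.001, -0.0, 0.0, 0.001]
effort [-0.001, -36.82, 34.741, 6.933, -0.006, 0.0]
eef_pos [0.267, 0.537, 0.23]
tool_rot [[-0.445, -0.001, 0.896], [-0.896, -0.002, -0.445], [0.002, -1.0, 0.0]]
force [-0.147, -0.534, 0.088]
moment [0.019, -0.001, -0.016]
grip_width 0.086
scene {'vfov': 46.001, 'cx': 286.3471, 'cy': 203.9546, 'extrinsics': [[-0.8117, -0.3577, 0.4617, 1.1424], [0.5841, -0.496, 0.6425, 0.8924], [-0.0008, 0.7912, 0.6115, 0.9633], [0.0, 0.0, 0.0, 1.0]]}
top {'vfov': 48.0873, 'cx': 279.654, 'cy': 215.3388, 'extrinsics': [[-0.0151, 0.9832, -0.1817, 0.2445], [-0.9998, -0.0172, -0.0101, 0.0058], [-0.0131, 0.1815, 0.9833, 1.3906], [0.0, 0.0, 0.0, 1.0]]}
```

View pics/scene0.png

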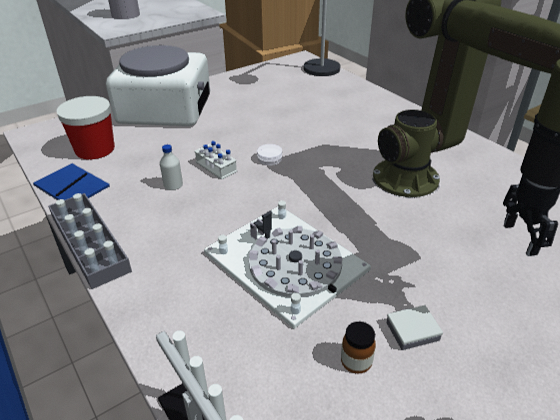

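View pics/top0.png

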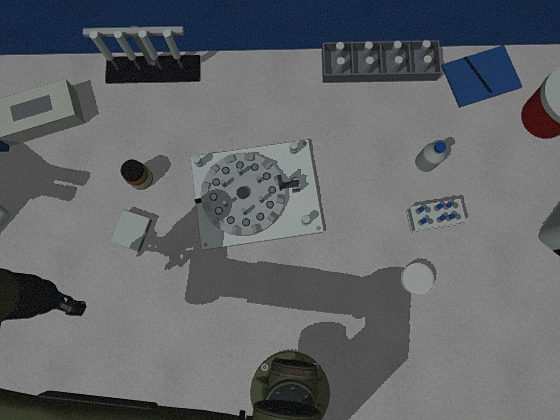

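Run:
```python
import cv2
a=cv2.imread("pics/scene0.png")[190:330,190:380]; cv2.imwrite("pics/s0z.png",cv2.resize(a,None,fx=4,fy=4,interpolation=cv2.INTER_CUBIC))
a=cv2.imread("pics/top0.png")[130:260,180:335]; cv2.imwrite("pics/t0z.png",cv2.resize(a,None,fx=4.5,fy=4.5,interpolation=cv2.INTER_CUBIC))
```

```text
(no output)
```

View pics/s0z.png

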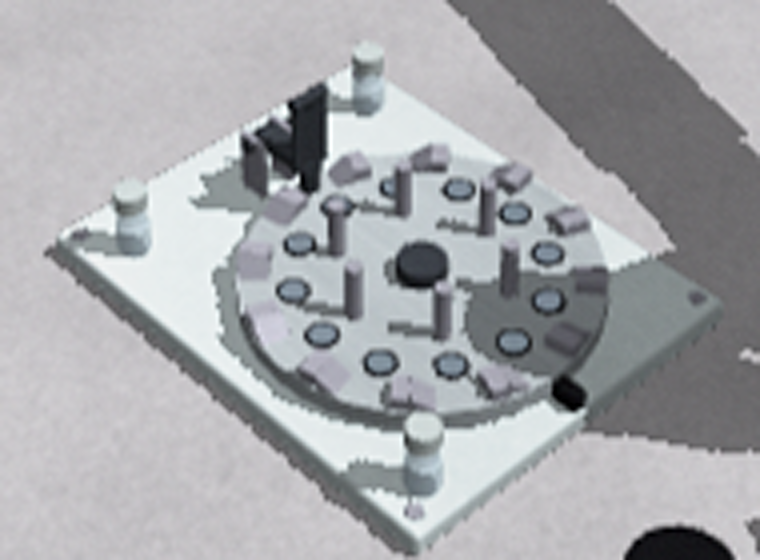

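View pics/t0z.png

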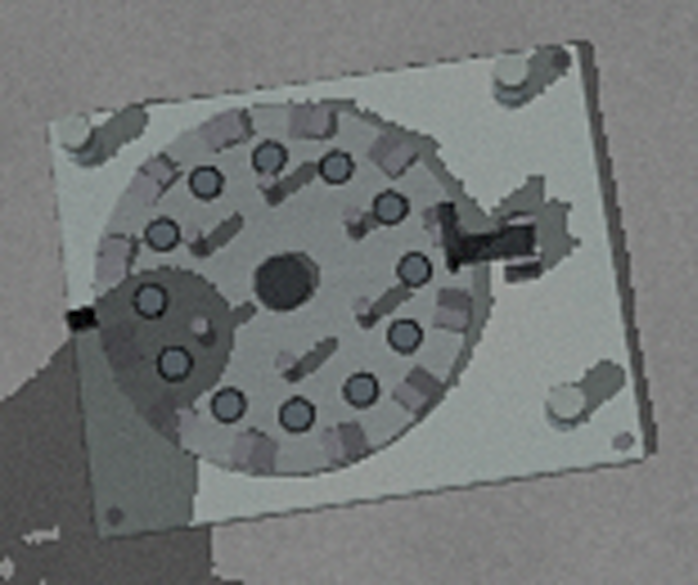

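```bash
cat > h.py <<'E'
import numpy as np,cv2
from station import arm
W,H=560,420
def shot(n,name=None):
    d=arm.get_image(n)
    if name: cv2.imwrite(f"pics/{name}.png",d["color"][:,:,::-1])
    return d
def proj(d,P):
    P=np.atleast_2d(P);E=d["extrinsics"];f=H/2/np.tan(np.radians(d["vfov"])/2)
    c=(P-E[:3,3])@E[:3,:3]
    return np.c_[d["cx"]+f*c[:,0]/-c[:,2], d["cy"]-f*c[:,1]/-c[:,2]]
def ray(d,uv):
    E=d["extrinsics"];f=H/2/np.tan(np.radians(d["vfov"])/2)
    v=np.array([(uv[0]-d["cx"])/f,-(uv[1]-d["cy"])/f,-1]);return E[:3,3],E[:3,:3]@v
def onz(d,uv,z):
    o,v=ray(d,uv);return o+v*(z-o[2])/v[2]
def tri(d1,u1,d2,u2):
    (o1,v1),(o2,v2)=ray(d1,u1),ray(d2,u2)
    A=np.c_[v1,-v2];s=np.linalg.lstsq(A,o2-o1,rcond=None)[0]
    p,q=o1+s[0]*v1,o2+s[1]*v2;return (p+q)/2,np.linalg.norm(p-q)
E
cat > m.py <<'E'
from h import *
import pickle
S=shot("scene","s1");T=shot("top","t1");pickle.dump((S,T),open("st0.pkl","wb"))
ct=[(191.1,157.1),(308.9,139.3),(324,232.2),(202.2,249.6)]
cs=[(293.75,324.5),(205.5,250),(281,206.5),(369.5,266)]
for a,b in zip(ct,cs):
    print(np.round(onz(T,a,.02)*1e3,1),np.round(onz(S,b,.02)*1e3,1))
print("hub",onz(T,(243.6,192.4),.054),onz(S,(295.5,256),.054),tri(T,(243.6,192.4),S,(295.5,256)))
print(proj(T,[0.267,0.537,0.231]),proj(S,[0.267,0.537,0.231]))
E
python3 m.py
```

```text
[682.4 286.2  20. ] [688.9 290.9  20. ]
[732.  -72.9  20. ] [735.1 -60.2  20. ]
[ 445.1 -109.7   20. ] [451.1 -97.9  20. ]
[399.7 248.2  20. ] [408.2 252.7  20. ]
hub [0.56135694 0.12364376 0.054     ] [0.56771047 0.13395414 0.054     ] (array([0.56264398, 0.12527809, 0.0447271 ]), np.float64(0.0024316403573434995))
[[ 68.27063162 296.19925303]] [[516.92682443 245.15479104]]
```

Run:
```python
from h import *
import pickle
S,T=pickle.load(open("st0.pkl","rb"))
s=arm.observe();p=np.array(s["eef_pos"]);R=np.array(s["tool_rot"])
pts=[p,p-R[:,1]*.013+R[:,0]*.0427,p-R[:,1]*.013-R[:,0]*.0427,p-R[:,1]*.073]
out=[]
for d,(x0,y0) in((S,(470,130)),(T,(20,240))):
    im=d["color"][y0:y0+130,x0:x0+90,::-1].copy()
    im=cv2.resize(im,None,fx=4.4,fy=4.4,interpolation=cv2.INTER_CUBIC)
    for u,v in proj(d,pts): cv2.circle(im,(int((u-x0+.5)*4.4),int((v-y0+.5)*4.4)),3,(0,0,255),1)
    out.append(im)
cv2.imwrite("pics/g0.png",np.hstack(out))
```

```text
(no output)
```

View pics/g0.png

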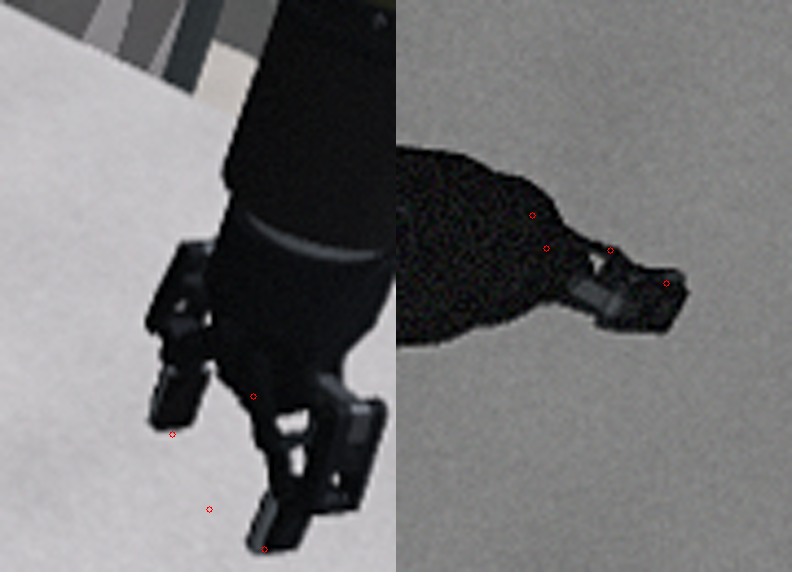

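Run:
```python
from h import *
import pickle
S,T=pickle.load(open("st0.pkl","rb"))
for d,n,(x0,y0,w,h),f in((S,"sa",(200,195,100,75),8),(S,"sb",(280,255,100,75),8),(T,"ta",(186,135,75,60),10),(T,"tb",(255,135,75,60),10),(T,"tc",(186,190,75,64),9)):
    im=d["color"][y0:y0+h,x0:x0+w,::-1].copy()
    im=cv2.resize(im,None,fx=f,fy=f,interpolation=cv2.INTER_NEAREST)
    for k in range(0,w,10): cv2.putText(im,str(x0+k),(k*f,8),0,.3,(0,0,255));cv2.line(im,(k*f,0),(k*f,im.shape[0]),(0,0,255) if 0 else (0,200,255),1)
    for k in range(0,h,10): cv2.putText(im,str(y0+k),(0,k*f+8),0,.3,(0,0,255));cv2.line(im,(0,k*f),(im.shape[1],k*f),(0,200,255),1)
    cv2.imwrite(f"pics/{n}.png",im)
```

```text
(no output)
```

View pics/sa.png

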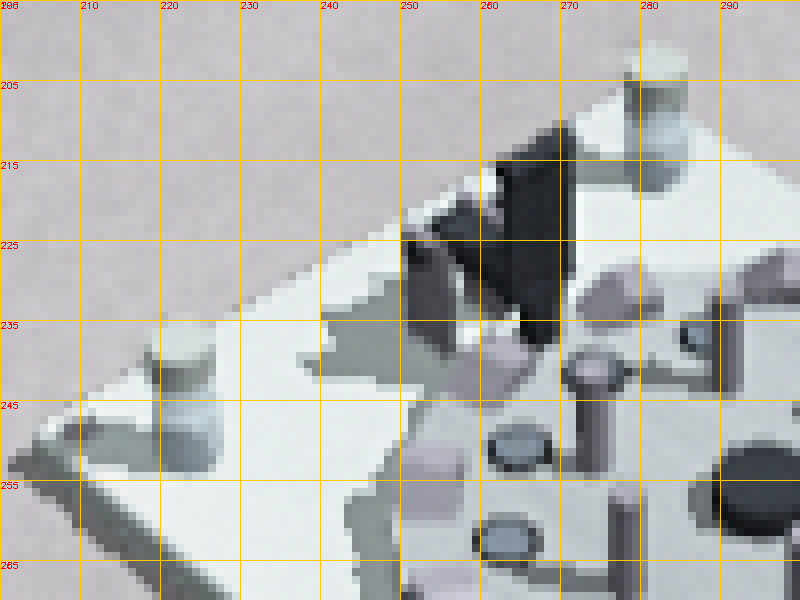

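View pics/sb.png

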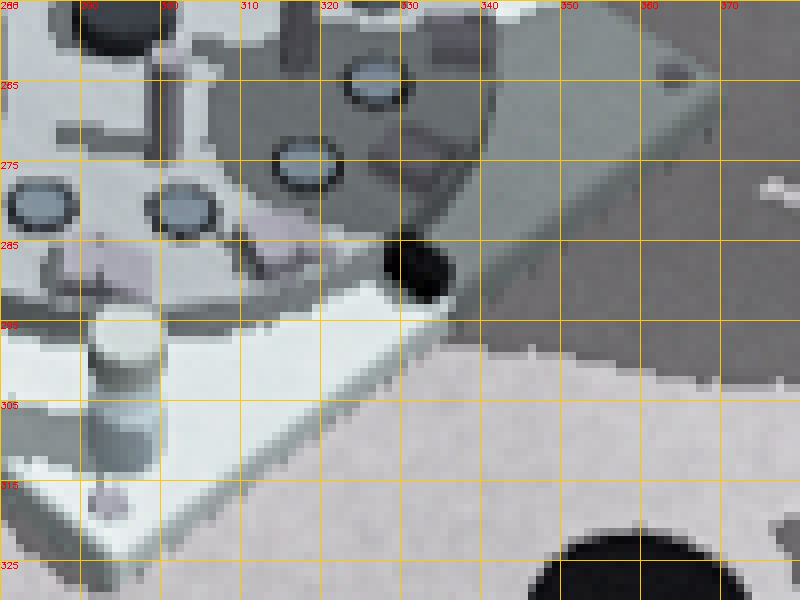

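View pics/ta.png

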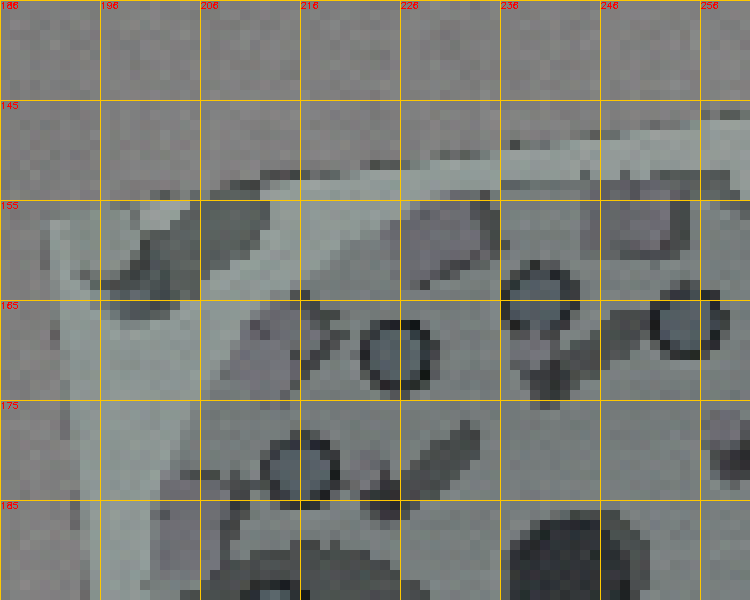

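View pics/tb.png

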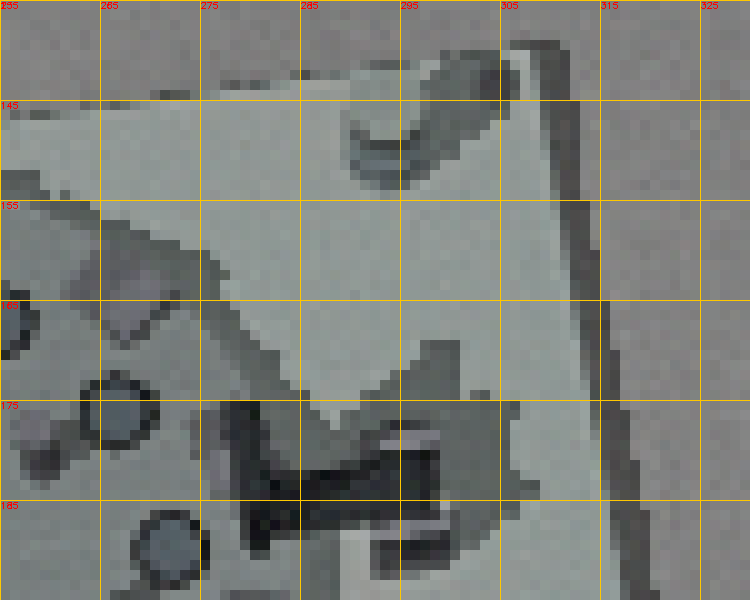

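View pics/tc.png

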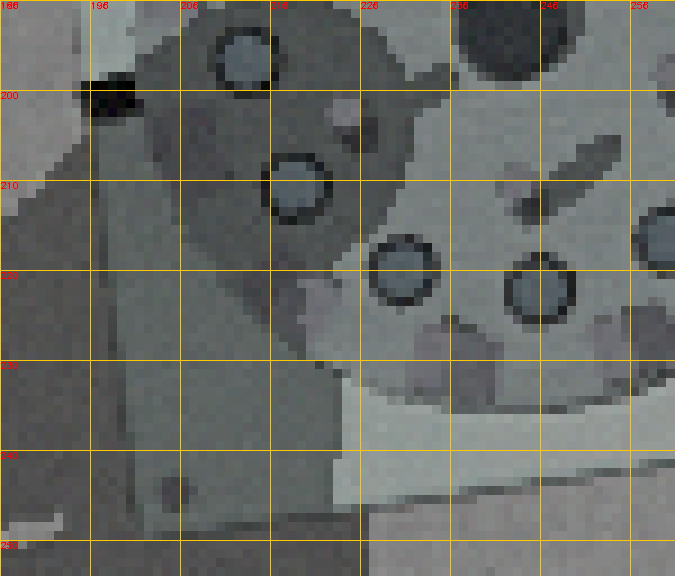

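Run:
```python
from h import *
import pickle
S,T=pickle.load(open("st0.pkl","rb"))
res={}
for d,n,(x0,y0,w,h) in((S,"S",(240,215,110,85)),(T,"T",(195,145,110,100))):
    im=d["color"][y0:y0+h,x0:x0+w].astype(int)
    m=((im[...,2]-im[...,0]>14)&(im.sum(2)>200)).astype(np.uint8)
    nn,l,st,c=cv2.connectedComponentsWithStats(m,connectivity=4)
    L=[(c[i]+[x0,y0],st[i,4]) for i in range(1,nn) if st[i,4]>8]
    P=[onz(d,q,.04) for q,a in L]
    print(n,len(L))
    for (q,a),p in zip(L,P): print(np.round(q,1),a,np.round(p*1e3,1))
    Q=np.array([p[:2] for p in P]);c,A=None,np.c_[2*Q,np.ones(len(Q))]
    s=np.linalg.lstsq(A,(Q**2).sum(1),rcond=None)[0];r=np.sqrt(s[2]+s[0]**2+s[1]**2)
    print("circle",s[:2],r,np.round(np.hypot(*(Q-s[:2]).T)*1e3,1),Q.mean(0))
```

```text
S 13
[282.  216.3] 25 [490.5 -36.6  40. ]
[287.1 236.2] 12 [530.2  43.9  40. ]
[304.5 236.8] 24 [492.1  74.8  40. ]
[275.2 240.2] 12 [567.   38.1  40. ]
[318.4 242.7] 26 [475.7 116.6  40. ]
[264.5 250.3] 28 [614.   55.1  40. ]
[326.5 253. ] 26 [483.9 161.9  40. ]
[262.8 262. ] 29 [642.8  90.   40. ]
[326.6 264.6] 29 [511.9 196.2  40. ]
[270. 273.] 31 [650.  134.5  40. ]
[318. 275.] 31 [553.8 212.7  40. ]
[284.8 280.1] 29 [633.5 177.3  40. ]
[302.4 280.7] 31 [598.5 205.   40. ]
circle [0.55232377 0.10176627] 0.09714597101363917 [151.5  62.   65.9  65.3  78.1  77.3  91.1  91.2 102.8 103.1 110.9 110.9
 113.1] [0.55722873 0.11304589]
T 12
[237.9 164.6] 9 [650.2 141.8  40. ]
[254.2 166.8] 17 [642.4  93.3  40. ]
[225.2 169.8] 18 [634.6 179.5  40. ]
[266.1 176. ] 14 [613.4  58.1  40. ]
[215.8 181.8] 16 [598.6 207.2  40. ]
[272.2 189. ] 16 [573.4  40.5  40. ]
[212.2 195.2] 9 [557.8 217.4  40. ]
[269.3 204.1] 15 [528.2  49.6  40. ]
[217.2 210.9] 9 [510.5 202.3  40. ]
[259.8 216.1] 18 [492.8  77.5  40. ]
[230.1 219.4] 17 [484.7 164.5  40. ]
[243.8 221.9] 9 [476.5 124.5  40. ]
circle [0.56313678 0.12924608] 0.08749958341597895 [87.9 87.1 87.4 87.1 85.7 89.4 88.4 87.  90.  87.3 86.  86.8] [0.56358747 0.12969055]
```

Run:
```python
from h import *
import pickle
from scipy.optimize import least_squares
S,T=pickle.load(open("st0.pkl","rb"))
s=np.array([[287.1,236.2],[304.5,236.8],[275.2,240.2],[318.4,242.7],[264.5,250.3],[326.5,253.],[262.8,262.],[326.6,264.6],[270,273],[318,275],[284.8,280.1],[302.4,280.7]])
t=np.array([[237.9,164.6],[254.2,166.8],[225.2,169.8],[266.1,176],[215.8,181.8],[272.2,189],[212.2,195.2],[269.3,204.1],[217.2,210.9],[259.8,216.1],[230.1,219.4],[243.8,221.9]])
for d,q,n in((S,s,"S"),(T,t,"T")):
    Q=np.array([onz(d,u,.04)[:2] for u in q]);o=list(range(12))
    if n=="S":o.remove(0);o.remove(2)   # partly hidden wells
    o=list(range(12)) if n=="T" else o
    Q=Q[o];A=np.c_[2*Q,np.ones(len(Q))]
    z=np.linalg.lstsq(A,(Q**2).sum(1),rcond=None)[0];r=np.sqrt(z[2]+z[0]**2+z[1]**2)
    print(n,"centre",z[:2],"r",r,np.round(np.hypot(*(Q-z[:2]).T)*1e3,1))
    print(" az",np.sort(np.round(np.degrees(np.arctan2(*(Q-z[:2]).T[::-1])),1)), "mod30",np.round(np.median(np.degrees(np.arctan2(*(Q-z[:2]).T[::-1]))%30),1))
# corners
for n,d,c in(("T",T,[(191,157),(308,140),(324,232),(201.5,248.8)]),("S",S,[(294,325),(204,249.5),(280.5,205),(369,265.5)])):
    P=np.array([onz(d,u,.02)[:2] for u in c]);print(n,np.round(P*1e3,1).tolist(),np.round(np.linalg.norm(P-np.roll(P,-1,0),axis=1)*1e3,1))
    ex=(P[0]-P[1]+P[3]-P[2]);ex/=np.linalg.norm(ex);yaw=np.arctan2(-ex[0],ex[1])
    x=np.array([ex[1],-ex[0]]);print(" yaw",yaw,"ctr->axis",P.mean(0)+ex*.0375)
```

```text
S centre [0.56299637 0.12561442] r 0.08733471508723539 [87.3 87.7 87.1 87.  87.4 87.3 87.5 87.5 87.4 87.1]
 az [-174.2 -144.3  -54.2  -24.1    5.8   36.2   65.9   96.   125.9  155.3] mod30 5.9
T centre [0.56310199 0.12925431] r 0.08752312937178414 [87.8 87.  87.5 87.2 85.6 89.4 88.4 87.1 90.  87.2 86.1 86.8]
 az [-176.8 -143.7 -113.7  -83.4  -54.8  -24.5    8.2   35.1   65.7   93.4
  125.8  155.9] mod30 5.7
T [[682.7, 286.5], [729.8, -70.1], [445.7, -109.7], [402.1, 250.3]] [359.7 286.9 362.6 282.9]
 yaw 0.12587580864883857 ctr->axis [0.56037362 0.12644984]
S [[689.3, 292.4], [737.5, -64.5], [448.0, -105.0], [408.0, 250.5]] [360.1 292.3 357.7 284.4]
 yaw 0.12327188518544074 ctr->axis [0.5660971  0.13057852]
```

```bash
cat > ov.py <<'E'
from h import *
HUB=np.array([.563,.1273]);YAW=0.1245
def dev(x,y,z,yaw=None):
    yaw=YAW if yaw is None else yaw
    c,s=np.cos(yaw),np.sin(yaw);return np.array([HUB[0]+c*x-s*y,HUB[1]+s*x+c*y,z])
def tabpt(a): # bar centre at pawl angle a
    return (0,-(.157-.045*np.cos(a)+.061*np.sin(a)),.064+.045*np.sin(a)+.061*np.cos(a))
def marks(wa=0,pa=0):
    L=[(dev(*tabpt(pa)),(0,0,255))]
    t=tabpt(pa)
    for sx in(-.015,.015): L.append((dev(sx,t[1],t[2]),(0,0,255)))
    L.append((dev(0,-.157,.064),(0,255,255)))
    for k in range(6):
        a=np.radians(-60+60*k)+wa;L.append((dev(.06*np.cos(a),.06*np.sin(a),.085),(0,255,0) if k else (255,0,255)))
    for x,y in((-.145,-.22),(.145,-.22),(.145,.145),(-.145,.145)):L.append((dev(x,y,.02),(255,0,0)))
    return L
def overlay(S,T,name,wa=0,pa=0,extra=[]):
    o=[]
    for d,(x0,y0,w,h),f in((S,(200,185,175,145),4.4),(T,(185,130,150,130),4.4)):
        im=cv2.resize(d["color"][y0:y0+h,x0:x0+w,::-1],None,fx=f,fy=f,interpolation=cv2.INTER_CUBIC)
        for p,c in marks(wa,pa)+extra:
            u,v=proj(d,p)[0];cv2.circle(im,(int((u-x0+.5)*f),int((v-y0+.5)*f)),4,c,1)
        cv2.imwrite(f"pics/{name}_{'S' if d is S else 'T'}.png",im)
E
python3 - <<'E'
from ov import *;import pickle
S,T=pickle.load(open("st0.pkl","rb"));overlay(S,T,"ov0")
E
```

```text
(no output)
```

View pics/ov0_S.png

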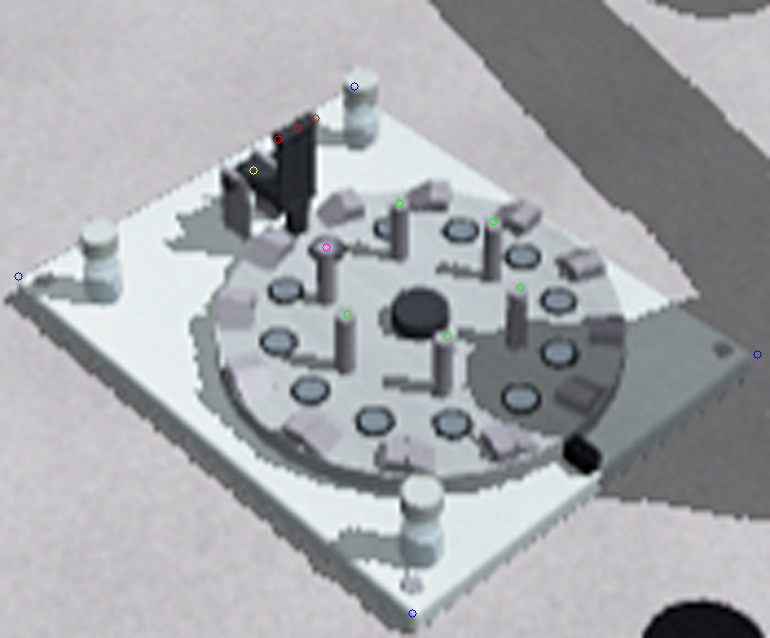

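View pics/ov0_T.png

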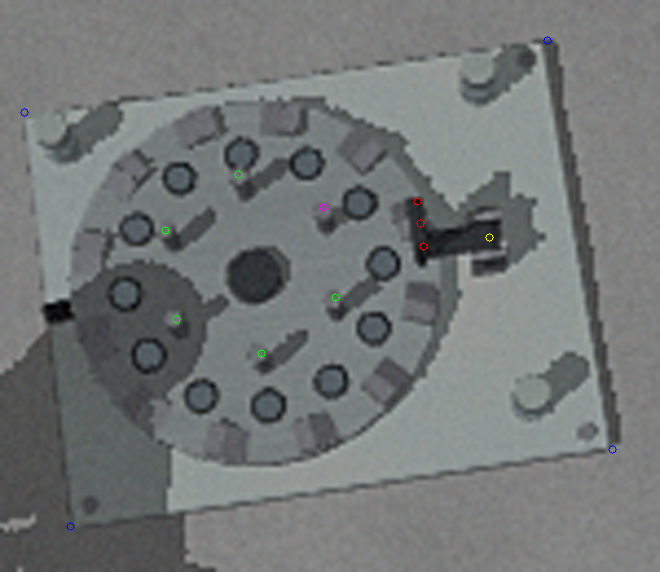

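```bash
python3 -m inch '[[27,3,44,0,0.09,0],[54,6,89,0,0.18,0],[81,8,133,0,0.27,0],[108,11,178,0,0.36,0],[135,14,222,0,0.45,0],[163,16,267,0,0.54,0],[190,19,311,0,0.63,0],[217,22,355,0,0.72,0],[244,25,400,0,0.81,0],[271,28,444,0,0.90,0],[298,30,489,0,0.986,0],[298,30,489,0,0.986,0]]' 0 30
python3 - <<'E'
from ov import *
s=arm.observe();print(s["eef_pos"],np.round(s["tool_rot"],3).tolist(),s["t"],s["force"])
x=dev(0,-.075,.118);d=x-s["eef_pos"];print(np.round(d@np.array(s["tool_rot"])*1e3,1))
S=shot("scene","s2");T=shot("top","t2")
p=np.array(s["eef_pos"])
overlay(S,T,"ov1",extra=[(p,(0,128,255))])
E
```

```text
t: 1.7
eef_pos: [0.573, 0.0501, 0.2001]
tool_rot: [[-0.993, -0.002, 0.118], [-0.118, -0.001, -0.993], [0.002, -1.0, 0.001]]
force: [0.2, 1.1, 0.2]
grip_width: 0.0
[0.5729714  0.0500597  0.20010906] [[-0.993, -0.002, 0.118], [-0.118, -0.001, -0.993], [0.002, -1.0, 0.001]] 1.7 [0.23483647 1.09553324 0.21309972]
[ 0.1 82.1 -3. ]
```

View pics/ov1_S.png

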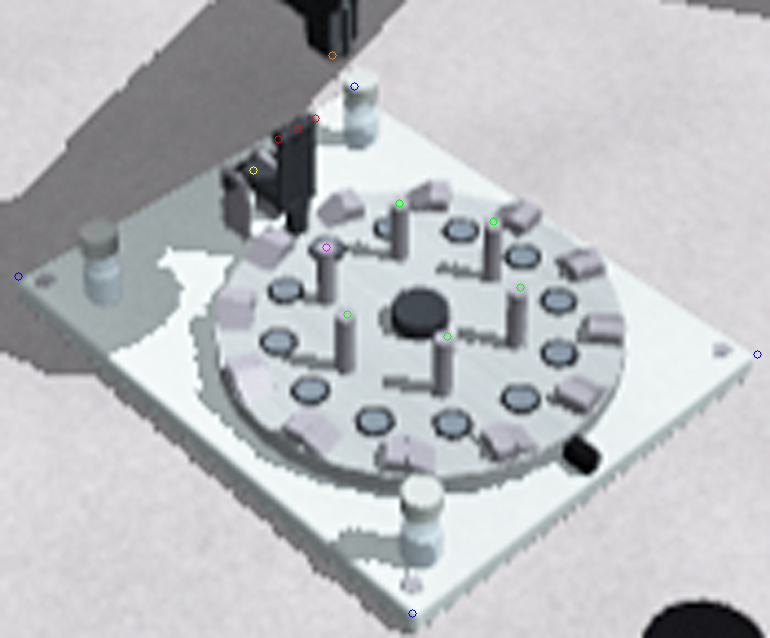

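View pics/ov1_T.png

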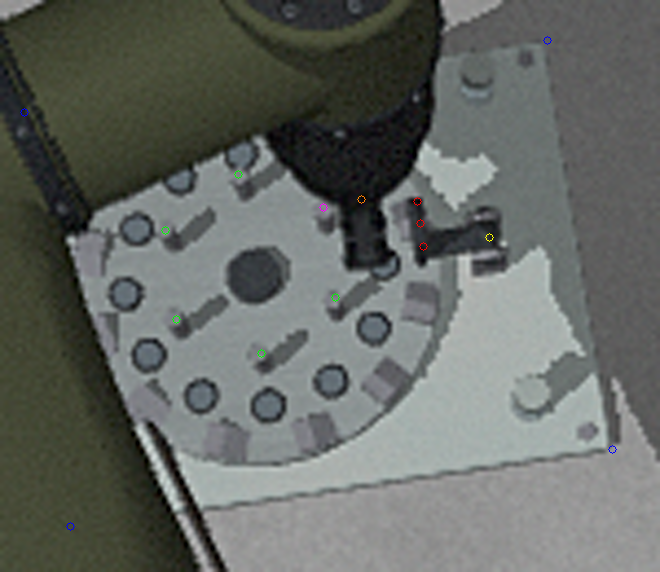

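```bash
python3 -m inch '[[0,40,-3,0,0,0],[0,70,-3,0,0,0],[0,82,-3,0,0,0],[0,82,-3,0,0,0]]'
python3 - <<'E'
from ov import *
s=arm.observe();print(s["eef_pos"],np.round(s["tool_rot"],3).tolist(),s["t"],s["force"])
S=shot("scene","s3");T=shot("top","t3")
p=np.array(s["eef_pos"]);R=np.array(s["tool_rot"])
overlay(S,T,"ov2",extra=[(p,(0,128,255)),(p+.011*R[:,2],(255,128,0)),(p-.011*R[:,2],(255,128,0))])
E
```

```text
t: 2.3
eef_pos: [0.5716, 0.0566, 0.1194]
tool_rot: [[-0.992, -0.0, 0.125], [-0.125, -0.001, -0.992], [0.0, -1.0, 0.0]]
force: [0.4, -0.0, 0.4]
grip_width: -0.0001
[0.5716058  0.05657786 0.11940506] [[-0.992, -0.0, 0.125], [-0.125, -0.001, -0.992], [0.0, -1.0, 0.0]] 2.3 [ 0.35949606 -0.00807356  0.35204384]
```

View pics/ov2_S.png

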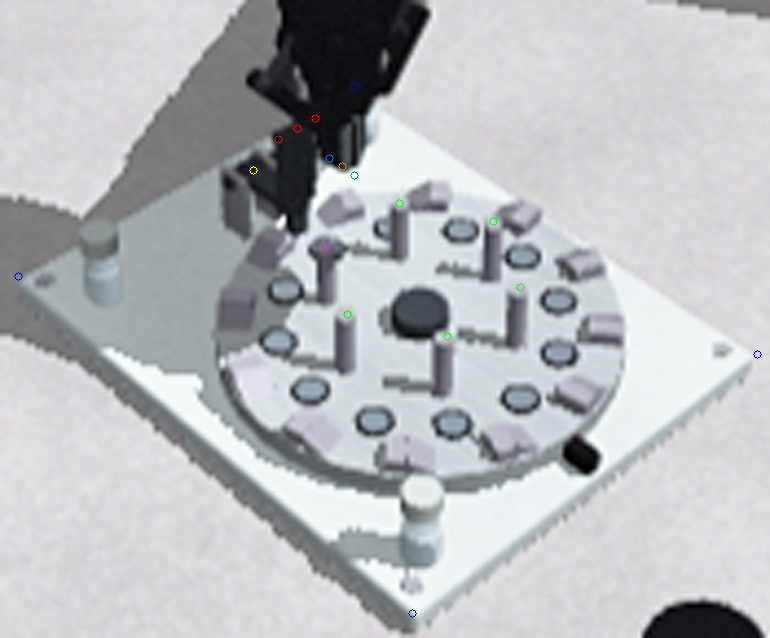

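View pics/ov2_T.png

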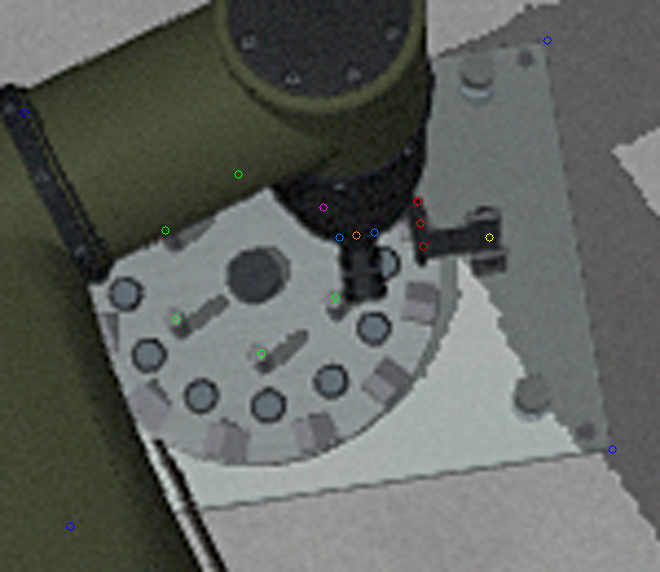

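```bash
python3 -m inch '[[0,0,10,0,0,0],[0,0,18,0,0,0],[0,0,23,0,0,0],[0,0,28,0,0,0],[0,0,33,0,0,0],[0,0,39,0,0,0],[0,0,45,0,0,0],[0,0,51,0,0,0],[0,0,57,0,0,0],[0,0,63,0,0,0]]'
python3 - <<'E'
from ov import *
S=shot("scene","s4");T=shot("top","t4")
overlay(S,T,"ov3",pa=.6)
E
```

```text
t: 3.65
eef_pos: [0.5798, -0.007, 0.1194]
tool_rot: [[-0.992, 0.0, 0.124], [-0.124, -0.0, -0.992], [-0.0, -1.0, 0.0]]
force: [0.7, 0.4, 1.4]
grip_width: -0.0003
```

View pics/ov3_S.png

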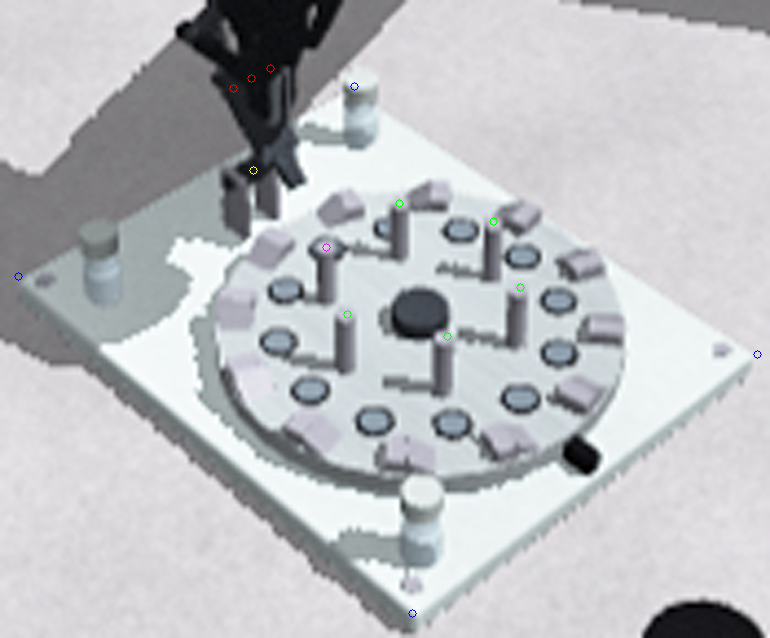

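```bash
python3 -m inch '[[0,0,6,0,0,0],[0,0,12,0,0,0],[0,-1,18,0,0,0],[0,-2,23,0,0,0],[0,-2,28,0,0,0],[0,-2,33,0,0,0],[0,-2,38,0,0,0],[0,-2,42,0,0,0],[0,-2,42,0,0,0]]'
python3 - <<'E'
from ov import *
S=shot("scene","s5");T=shot("top","t5")
overlay(S,T,"ov4",pa=1.5)
E
```

```text
t: 4.88
eef_pos: [0.5849, -0.0485, 0.1213]
tool_rot: [[-0.992, -0.0, 0.123], [-0.123, -0.0, -0.992], [0.0, -1.0, 0.0]]
force: [0.6, -0.1, 0.1]
grip_width: 0.0001
```

View pics/ov4_S.png

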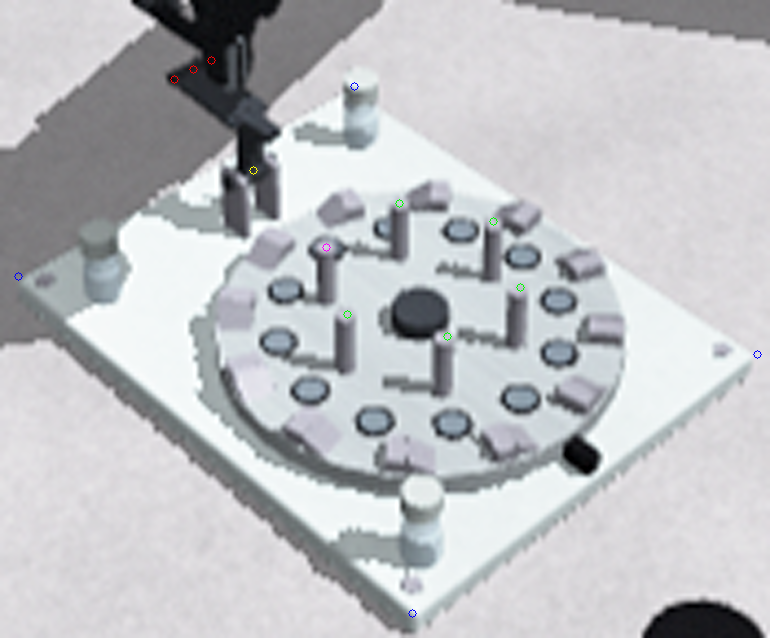

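View pics/ov4_T.png

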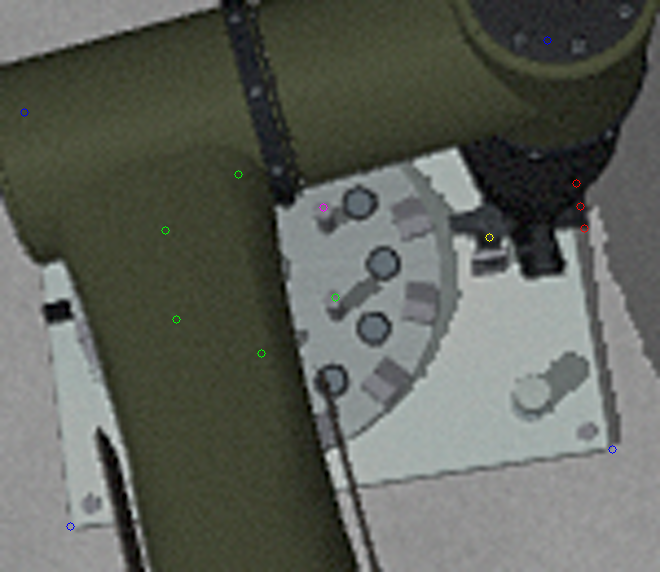

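```bash
cat > go.py <<'E'
from ov import *
import sys
s=arm.observe();p=np.array(s["eef_pos"]);R=np.array(s["tool_rot"])
c,sn=np.cos(YAW),np.sin(YAW);q=p[:2]-HUB
print("t",s["t"],"dev tcp",np.round([c*q[0]+sn*q[1],-sn*q[0]+c*q[1],p[2]],4),"z-az dev deg",np.degrees(np.arctan2(R[1,2],R[0,2])-YAW),"F",np.round(s["force"],1))
for a in sys.argv[1:]:
    t=dev(*[float(v)/1e3 for v in a.split(",")]);print(a,np.round((t-p)@R*1e3,1))
E
python3 go.py 67,26,180 67,26,60 56.4,-13.6,60
```

```text
t 4.975 dev tcp [-1.000e-04 -1.768e-01  1.213e-01] z-az dev deg -90.03256660171206 F [-0.5  0.  -0.2]
67,26,180 [ -67.   -58.7 -202.9]
67,26,60 [ -67.    61.3 -202.9]
56.4,-13.6,60 [ -56.4   61.3 -163.3]
```

```bash
python3 -m inch '[[0,-30,0,0,0,0],[0,-59,0,0,0,0],[-15,-59,-45,0,0.07,0],[-30,-59,-90,0,0.14,0],[-45,-59,-135,0,0.2,0],[-60,-59,-180,0,0.262,0],[-67,-59,-203,0,0.262,0],[-67,-20,-203,0,0.262,0],[-67,10,-203,0,0.262,0],[-67,21,-203,0,0.262,0],[-67,21,-203,0,0.262,0]]'; python3 go.py 67,26,60 56.4,-13.6,60
python3 - <<'E'
from ov import *
S=shot("scene","s6");T=shot("top","t6")
s=arm.observe();p=np.array(s["eef_pos"]);R=np.array(s["tool_rot"])
overlay(S,T,"ov5",pa=1.5,extra=[(p,(0,128,255)),(p+.011*R[:,2],(255,128,0)),(p-.011*R[:,2],(255,128,0))])
E
```

```text
t: 6.35
eef_pos: [0.6262, 0.1611, 0.1003]
tool_rot: [[-0.991, -0.0, -0.137], [0.137, -0.001, -0.991], [0.0, -1.0, 0.001]]
force: [0.5, 0.7, 0.5]
grip_width: 0.0002
t 6.35 dev tcp [0.067  0.0257 0.1003] z-az dev deg -105.0362982250961 F [0.5 0.7 0.5]
67,26,60 [ 0.  40.3 -0.3]
56.4,-13.6,60 [-0.  40.4 40.7]
```

View pics/ov5_S.png

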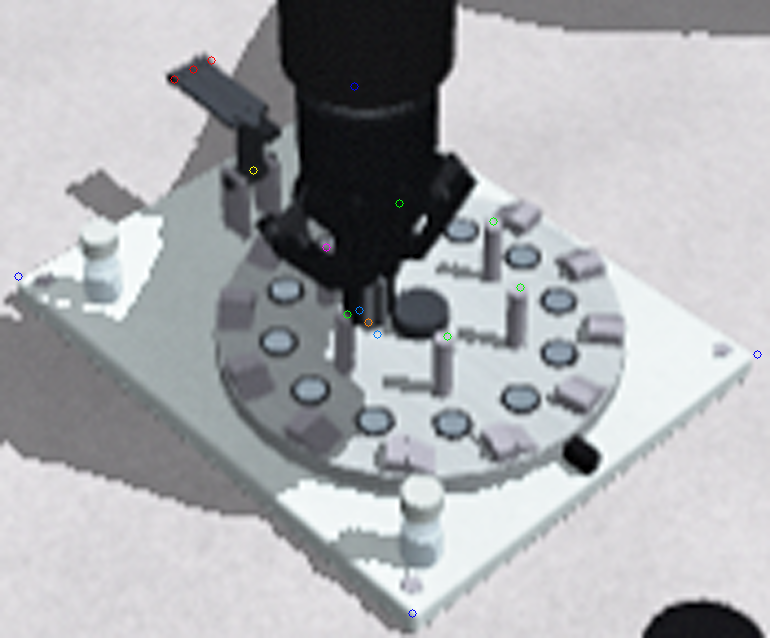

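View pics/ov5_T.png

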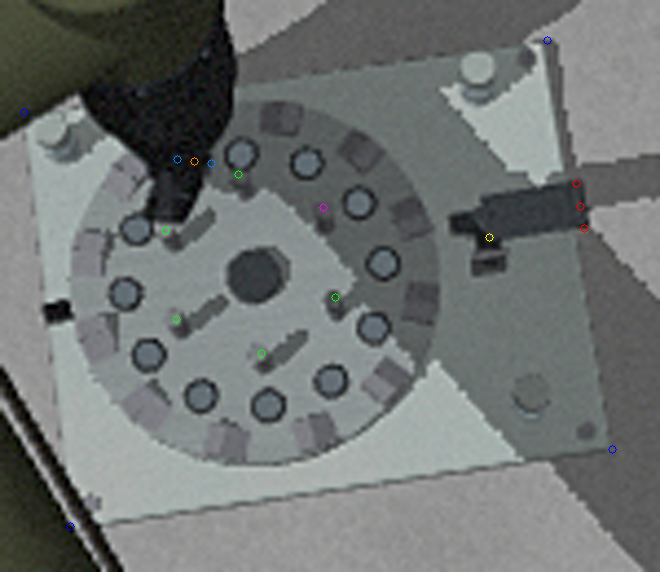

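```bash
python3 -m inch '[[0,25,0,0,0,0],[0,40,0,0,0,0],[0,40,4,0,0,0],[0,40,8,0,0,0],[0,40,12,0,0,0],[0,40,16,0,0,0],[0,40,20,0,0,0],[0,40,24,0,0,0],[0,40,28,0,0,0],[0,40,32,0,0,0],[0,40,36,0,0,0],[0,40,36,0,0,0]]'; python3 go.py 56.4,-13.6,60
python3 - <<'E'
from ov import *
S=shot("scene","s7");T=shot("top","t7")
s=arm.observe();p=np.array(s["eef_pos"]);R=np.array(s["tool_rot"])
overlay(S,T,"ov6",wa=-.5236,pa=1.5,extra=[(p,(0,128,255))])
E
```

```text
t: 7.95
eef_pos: [0.6209, 0.1252, 0.06]
tool_rot: [[-0.99, -0.001, -0.138], [0.138, -0.001, -0.99], [0.001, -1.0, 0.001]]
force: [0.0, -0.7, 0.1]
grip_width: -0.0002
t 7.95 dev tcp [ 0.0572 -0.0092  0.06  ] z-az dev deg -105.06936415450932 F [ 0.  -0.7  0.1]
56.4,-13.6,60 [-0.3 -0.   4.4]
```

View pics/ov6_S.png

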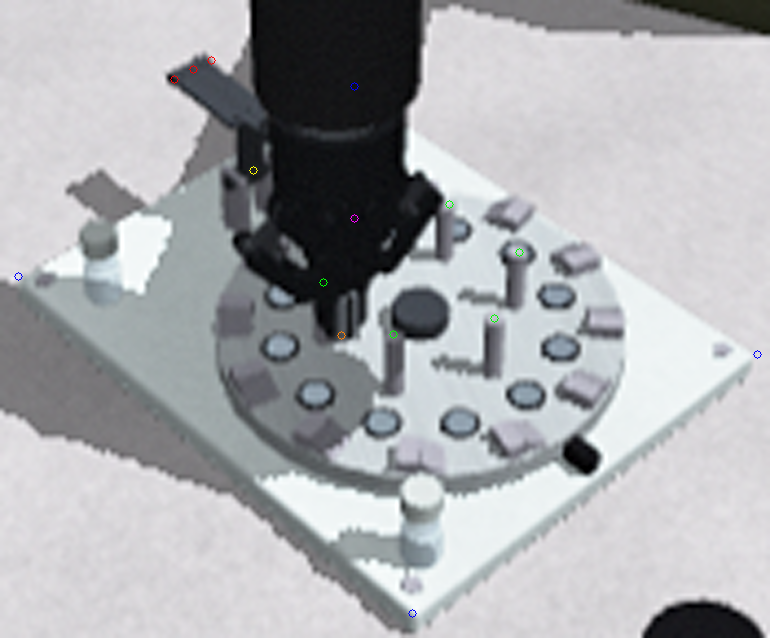

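View pics/ov6_T.png

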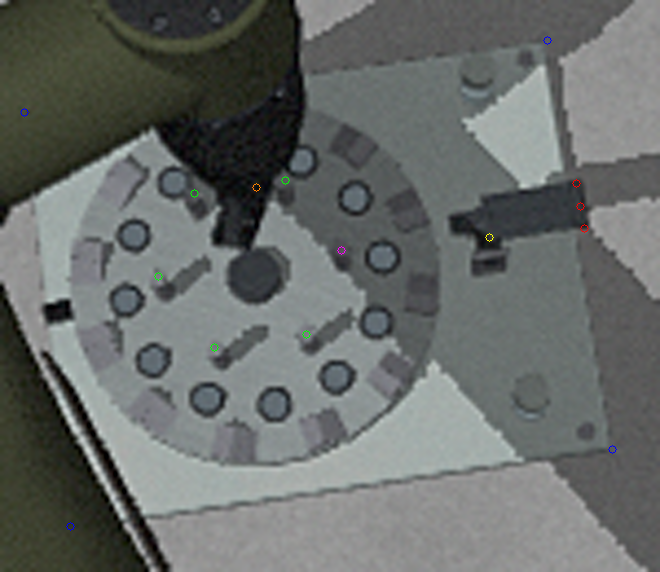

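```bash
cat > wells.py <<'E'
from ov import *
def wells(d,n,show=True):
    x0,y0,w,h=(240,215,110,85) if n=="S" else (195,145,110,100)
    C=np.array([.563,.1256]) if n=="S" else np.array([.5631,.1293])
    im=d["color"][y0:y0+h,x0:x0+w].astype(int);V=im.max(2)
    m=((im[...,2]-im[...,0]>14)&(im.sum(2)>150)).astype(np.uint8)
    nn,l,st,c=cv2.connectedComponentsWithStats(m,connectivity=8);L=[]
    for i in range(1,nn):
        if st[i,4]<(20 if n=="S" else 10): continue
        p=onz(d,c[i]+[x0,y0],.04)[:2]-C;r=np.hypot(*p)
        if abs(r-.0874)<.003: L.append((np.degrees(np.arctan2(p[1],p[0])-YAW)+15)%30-15)
    L=np.array(L);print(n,len(L),np.round(L,1),"median deg",np.round(np.median(L),2),"mean rad",round(np.radians(L.mean()),4))
E
python3 - <<'E'
from wells import *
import pickle
S,T=pickle.load(open("st0.pkl","rb"));wells(S,"S");wells(T,"T")
wells(shot("scene"),"S");wells(shot("top"),"T")
E
```

```text
S 10 [-1.5 -1.3 -1.3 -1.8 -1.2 -1.3 -1.3 -1.1 -1.  -1.2] median deg -1.26 mean rad -0.0224
T 12 [-1.  -1.6 -2.3 -1.8 -1.9 -1.1 -2.  -0.4 -1.7 -0.8 -1.3 -1.3] median deg -1.45 mean rad -0.0251
S 7 [1.3 1.8 1.8 1.9 1.6 1.9 2. ] median deg 1.78 mean rad 0.0305
T 11 [1.3 1.4 1.4 1.3 1.7 1.6 2.  1.9 1.8 1.9 2.5] median deg 1.71 mean rad 0.0298
```

Run:
```python
from ov import *;import pickle
S,T=pickle.load(open("st0.pkl","rb"))
rows=[]
for d in(S,T):
    r=[]
    for k in range(6):
        a=np.radians(-60+60*k);u=proj(d,dev(.06*np.cos(a),.06*np.sin(a),.085))[0]
        x,y=np.round(u).astype(int);w=d["color"][y-8:y+9,x-8:x+9,::-1]
        w=cv2.resize(w,None,fx=14,fy=14,interpolation=cv2.INTER_NEAREST).copy()
        c=((u-[x,y]+8+.5)*14).astype(int);cv2.drawMarker(w,tuple(int(v) for v in c),(0,255,0),0,10,1);
        for g in range(0,17,4):cv2.line(w,(g*14,0),(g*14,4),(0,0,255),1)
        r.append(w)
    rows+= [np.hstack(r[:3]),np.hstack(r[3:])]
cv2.imwrite("pics/pS.png",np.vstack(rows[:2]));cv2.imwrite("pics/pT.png",np.vstack(rows[2:]))
```

```text
(no output)
```

View pics/pS.png

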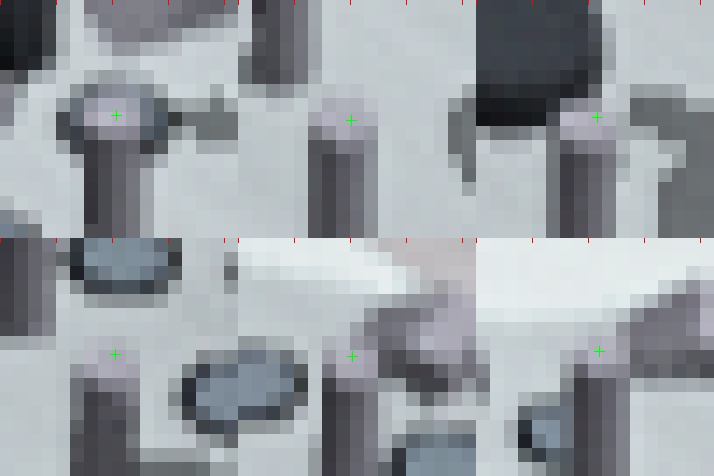

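View pics/pT.png

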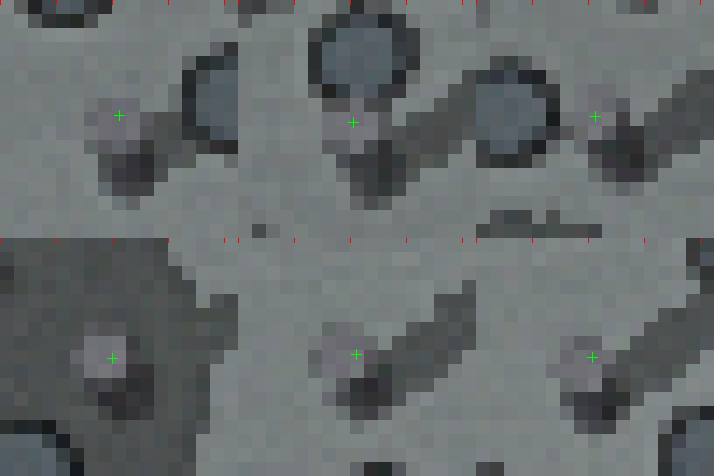

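```bash
python3 -m inch '[[0,0,1,0,0,0],[0,0,1.8,0,0,0],[0,0,1.8,0,0,0],[0,0,1.8,0,0,0]]'
python3 - <<'E'
from wells import *
wells(shot("scene"),"S");wells(shot("top"),"T")
E
```

```text
t: 8.65
eef_pos: [0.621, 0.1242, 0.0602]
tool_rot: [[-0.991, -0.0, -0.138], [0.138, -0.0, -0.991], [0.0, -1.0, 0.0]]
force: [0.4, 1.2, -0.2]
grip_width: -0.0002
S 7 [1.1 1.5 1.2 1.4 1.2 1.3 1.3] median deg 1.27 mean rad 0.0221
T 11 [-0.2  0.8  1.1  0.7  1.5  1.3  1.7  1.2  2.   1.5  1.5] median deg 1.29 mean rad 0.0206
```

```bash
python3 -m inch '[[0,0,0.7,0,0,0],[0,0,1.4,0,0,0],[0,0,1.4,0,0,0],[0,0,1.4,0,0,0],[0,0,1.4,0,0,0]]'
python3 - <<'E'
from wells import *
wells(shot("scene"),"S");wells(shot("top"),"T")
E
```

```text
t: 9.38
eef_pos: [0.6209, 0.1226, 0.0603]
tool_rot: [[-0.99, 0.0, -0.138], [0.138, -0.0, -0.99], [-0.0, -1.0, 0.0]]
force: [-1.0, -0.0, 0.2]
grip_width: 0.0
S 7 [-0.5  0.1 -0.4 -0.2 -0.4 -0.2 -0.3] median deg -0.34 mean rad -0.0048
T 11 [-1.4 -1.1 -0.6 -0.4 -0.2 -0.4 -0.3 -0.1 -0.  -0.3  0.3] median deg -0.34 mean rad -0.0071
```

```bash
python3 -m inch '[[0,0,-4,0,0,0],[0,0,-12,0,0,0],[0,-40,-12,0,0,0],[0,-90,-12,0,0,0],[0,-125,-12,0,0,0],[0,-125,-12,0,0,0]]'
python3 - <<'E'
from wells import *
S=shot("scene");T=shot("top");wells(S,"S");wells(T,"T")
overlay(S,T,"ov7",wa=-.5236,pa=1.5)
E
python3 go.py 0,-250,185 0,-250,105
```

```text
t: 10.22
eef_pos: [0.624, 0.1354, 0.1897]
tool_rot: [[-0.991, 0.007, -0.137], [0.137, 0.002, -0.991], [-0.006, -1.0, -0.003]]
force: [-0.0, 0.4, -0.2]
grip_width: -0.0002
S 10 [-0.2 -0.5  0.2 -0.5  0.  -0.4 -0.4 -0.4 -0.3 -0.3] median deg -0.37 mean rad -0.0051
T 11 [-1.2 -0.7 -0.4 -0.7 -0.4 -0.2  0.2 -0.3  0.   0.1  0.1] median deg -0.28 mean rad -0.0055
t 10.325 dev tcp [0.06   0.0004 0.1851] z-az dev deg -105.02715926584355 F [ 0.2 -0.9 -0.9]
0,-250,185 [ -7.   -0.  257.4]
0,-250,105 [ -7.   80.  257.4]
```

View pics/ov7_S.png

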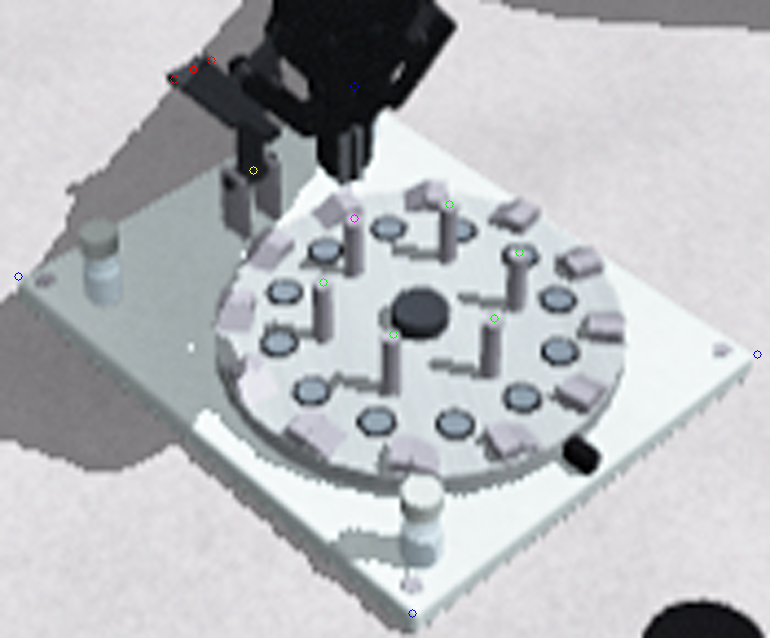

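```bash
python3 -m inch '[[-1,0,45,0,-0.05,0],[-2,0,90,0,-0.1,0],[-4,0,135,0,-0.15,0],[-5,0,180,0,-0.2,0],[-6,0,225,0,-0.262,0],[-7,0,257,0,-0.262,0],[-7,0,257,0,-0.262,0],[-7,30,257,0,-0.262,0],[-7,60,257,0,-0.262,0],[-7,78,257,0,-0.262,0],[-7,78,257,0,-0.262,0]]'
python3 - <<'E'
from wells import *
S=shot("scene");T=shot("top")
s=arm.observe();p=np.array(s["eef_pos"]);R=np.array(s["tool_rot"])
overlay(S,T,"ov8",wa=-.5236,pa=1.5,extra=[(p,(0,128,255)),(p-.011*R[:,2],(255,128,0))])
E
python3 go.py 0,-236,105 0,-180,105
```

```text
t: 11.7
eef_pos: [0.5933, -0.1204, 0.1054]
tool_rot: [[-0.992, -0.004, 0.124], [-0.124, -0.0, -0.992], [0.004, -1.0, -0.0]]
force: [0.3, -1.0, 1.2]
grip_width: 0.0001
t 11.8 dev tcp [ 0.0006 -0.2501  0.1083] z-az dev deg -89.99920552585806 F [-0.8 -0.4  0. ]
0,-236,105 [  0.6   3.3 -14.1]
0,-180,105 [  0.6   3.3 -70.1]
```

View pics/ov8_S.png

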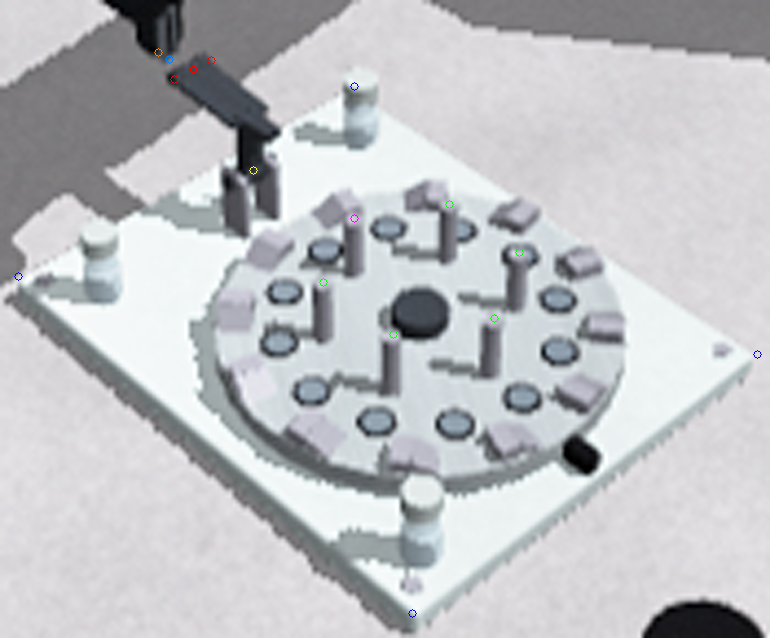

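View pics/ov8_T.png

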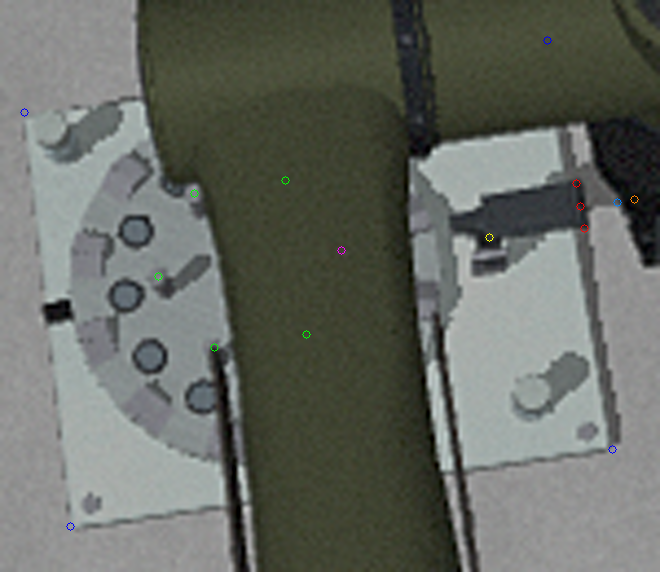

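```bash
python3 -m inch '[[0,6,-6,0,0,0],[0,6,-14,0,0,0],[0,6,-19,0,0,0],[0,6,-24,0,0,0],[0,6,-29,0,0,0],[0,6,-34,0,0,0],[0,6,-39,0,0,0],[0,6,-44,0,0,0],[0,6,-49,0,0,0],[0,6,-54,0,0,0],[0,6,-58,0,0,0]]'
python3 - <<'E'
from wells import *
S=shot("scene");T=shot("top")
overlay(S,T,"ov9",wa=-.5236,pa=0)
E
python3 go.py 0,-180,105
```

```text
t: 13.18
eef_pos: [0.5869, -0.063, 0.1013]
tool_rot: [[-0.992, -0.0, 0.124], [-0.124, -0.0, -0.992], [0.0, -1.0, 0.0]]
force: [-0.2, 0.5, 0.3]
grip_width: 0.0004
t 13.275 dev tcp [ 1.000e-04 -1.917e-01  1.014e-01] z-az dev deg -90.00434287496242 F [-0.8 -0.2  1.2]
0,-180,105 [  0.1  -3.6 -11.7]
```

View pics/ov9_S.png

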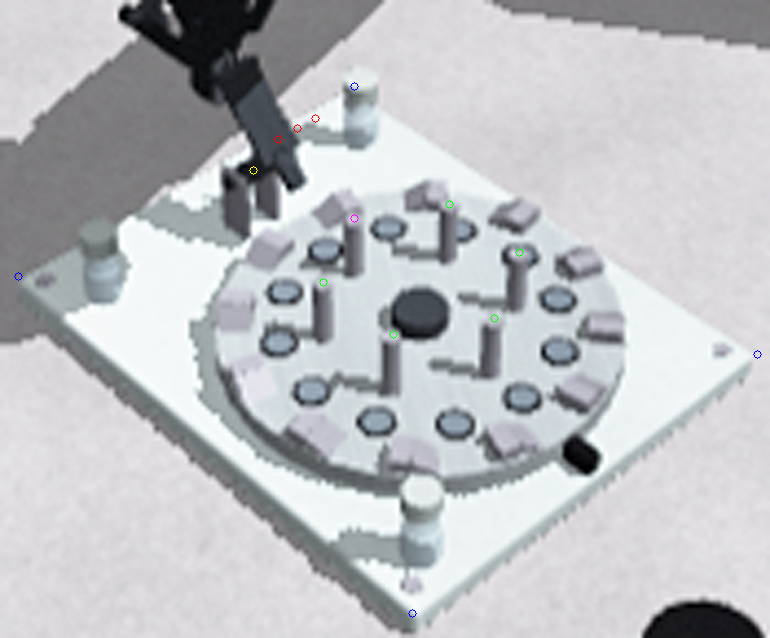

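```bash
python3 -m inch '[[0,0,-5,0,0,0],[0,0,-10,0,0,0],[0,0,-15,0,0,0],[0,0,-20,0,0,0],[0,0,-25,0,0,0],[0,0,-30,0,0,0],[0,0,-35,0,0,0],[0,0,-40,0,0,0],[0,0,-44,0,0,0],[0,0,-44,0,0,0]]'
python3 - <<'E'
from wells import *
S=shot("scene");T=shot("top")
wells(S,"S");wells(T,"T")
overlay(S,T,"ov10",wa=-.5236,pa=0)
E
python3 go.py
```

```text
t: 14.52
eef_pos: [0.5815, -0.0194, 0.1013]
tool_rot: [[-0.992, 0.0, 0.124], [-0.124, -0.0, -0.992], [-0.0, -1.0, 0.0]]
force: [0.1, -0.1, 0.1]
grip_width: -0.0001
S 10 [-0.3 -0.5  0.2 -0.5 -0.1 -0.4 -0.4 -0.2 -0.3 -0.2] median deg -0.29 mean rad -0.0048
T 5 [-0.3 -0.2 -0.1 -0.1  0.4] median deg -0.15 mean rad -0.0018
t 14.625 dev tcp [ 1.000e-04 -1.482e-01  1.013e-01] z-az dev deg -90.02344492815635 F [-0.1 -0.7 -0.6]
```

View pics/ov10_S.png

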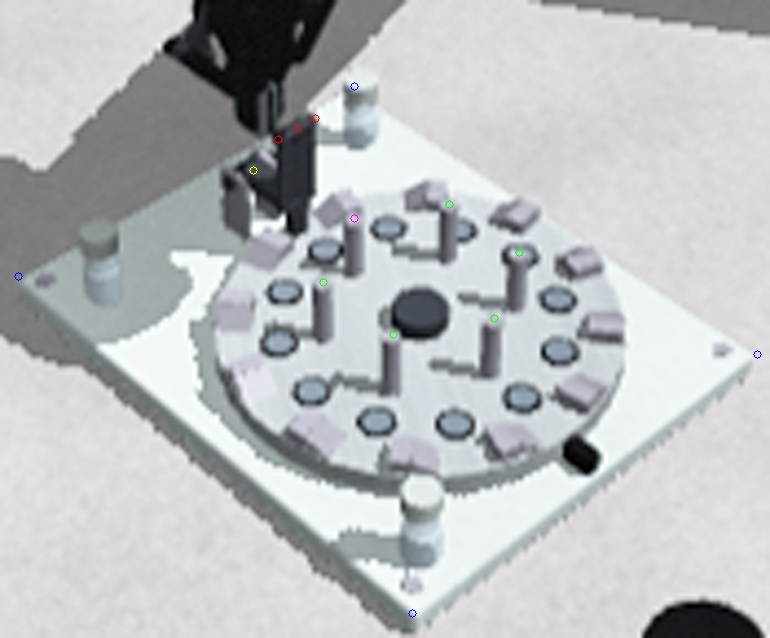

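```bash
python3 -m inch '[[0,0,15,0,0,0],[0,-20,30,0,0,0],[0,-60,40,0,0,0],[0,-110,40,0,0,0],[0,-130,80,0,0,0],[0,-130,140,0,0,0],[0,-130,180,0,0,0],[0,-130,180,0,0,0],[0,-130,180,0,0,0],[0,-130,180,0,0,0]]'
python3 - <<'E'
from wells import *
import pickle
S=shot("scene","s9");T=shot("top","t9")
wells(S,"S");wells(T,"T")
S0,T0=pickle.load(open("st0.pkl","rb"))
c=[cv2.resize(d["color"][200:250,240:300,::-1],None,fx=6.5,fy=6.5,interpolation=cv2.INTER_NEAREST) for d in(S0,S)]
cv2.imwrite("pics/cmp.png",np.hstack(c))
g=[cv2.cvtColor(d["color"],cv2.COLOR_RGB2GRAY)[205:242,245:275] for d in(S0,S)]
for n,d in(("before",S0),("after",S)):
    m=(d["color"].max(2)<55)[205:242,262:276];ys,xs=np.nonzero(m);print(n,m.sum(),ys.min()+205,ys.max()+205,xs.mean()+262,ys.mean()+205)
overlay(S,T,"ov11",wa=-.5236)
E
python3 go.py
```

```text
t: 15.88
eef_pos: [0.6038, -0.1979, 0.2321]
tool_rot: [[-0.992, 0.001, 0.124], [-0.124, -0.0, -0.992], [-0.001, -1.0, 0.0]]
force: [0.3, 0.5, -0.2]
grip_width: -0.0003
S 10 [-0.1 -0.7 -0.  -0.5  0.1 -0.2 -0.2 -0.2 -0.3 -0.3] median deg -0.21 mean rad -0.0043
T 8 [-0.8 -0.8 -1.2 -0.7 -0.2 -0.5 -0.3  0.2] median deg -0.61 mean rad -0.0096
before 163 213 237 266.3128834355828 224.79754601226995
after 161 214 237 266.2546583850932 224.88198757763976
t 15.975 dev tcp [ 2.000e-04 -3.275e-01  2.318e-01] z-az dev deg -89.96207074272534 F [-0.9  0.3  0.4]
```

View pics/cmp.png

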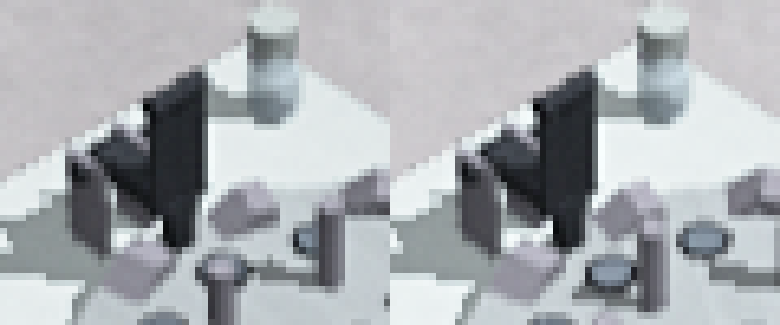

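View pics/s9.png

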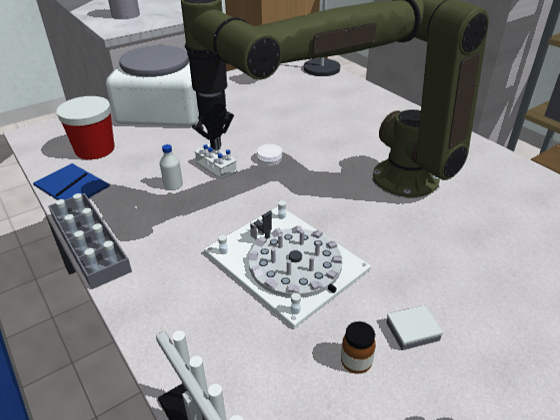

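Run:
```python
from station import arm
print(arm.finish_job())
```

```text
the job is handed in; nothing more can be done
None
```

The wheel is back by exactly one notch and the pawl is shut in its notch again. I handed the job in at about 16 s of robot time. I never gripped or forced anything, and the forces I read after each move were no more than about 1.5 N.

**What I did:**
1. With closed fingertips I pushed the pawl's tab outward until it fell back onto its stop.
2. I pushed a peg clockwise in small steps, checking the wheel angle in both cameras.
3. I tipped the pawl shut from the outside, following it down, then moved the arm clear.

**Last checks:**
- **Wheel:** it sits within about 0.01 rad of the notch centre, where the play is 0.07. The scene camera gave -0.004 rad and the top camera -0.010. The zero rests on assuming the wheel's wells sit at whole 30° steps in the device's frame. Rough sighting of the peg tops in the starting picture agreed with that.
- **Pawl:** its picture after the job matches the shut pawl at the start to within 0.1 pixel.
- **Other things:** the vials, jar, boxes and bottle look unmoved, and nothing was touching the robot when I handed in.

**Disagreements:**
- The two cameras placed the wheel's axis about 4 mm apart, so I used the midpoint.
- The peg push needed slightly less travel than I had worked out, so I set the final angle from the pictures.

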